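# Put the bench tools back on their own outlines

## Robot

A 6-joint arm with a two-finger parallel gripper is mounted at the origin on the work surface. World frame = base frame: x ahead of the robot, y to its left, z up, the work surface at z = 0. Lengths are in m, angles in rad, forces in N, time in s.
With the tool pointing down it reaches from about 0.425 to 0.95 m from the base axis. Payload 3.5 kg.
Tool frame: the origin (TCP) lies midway between the tips of the shut fingers; the grasp point (between the pads) lies 19 mm behind it; z points along the fingers, y is the line along which they close (so a half turn about z gives the same grasp; the last joint's range is limited). The gripper opens to 85 mm and grips with 20 to 120 N. Pads are 22 mm wide; open, the fingers measure 114 mm over their backs; the gripper's body (76 mm by 85 mm) begins 54 mm behind the grasp point. The pads swing forward as they close: fully open they stand 13 mm farther back than shut.
Start: joints at [-1.424, 0.286, 1.577, -0, 1.279, -0.15], TCP at [0.197, -0.645, 0.231] pointing down, gripper open.
Joint ranges: [-2.77, 2.77], [-0.9, 2.22], [0.21, 2.48], [-1.53, 4.67], [0.24, 2.81], [-2.84, 2.84]. Speed limits (rad/s): [2.79, 2.79, 3.14, 3.14, 3.14, 3.14].

## Interface

Orientations are given as [roll, pitch, yaw] about the fixed x, y, z axes, in that order (R = Rz(yaw) Ry(pitch) Rx(roll)).
In Python, from rig import bot gives the robot as it stands.
- The arm moves only by the tool apply_moves, never from a script. Its argument "increments" is a list of rows, each an object with "dp": the shift along the tool's x, y, z in cm, a list of three; "twist": the turn about the tool's z in degrees; "grip": the opening, from -1 (shut) to 1 (fully open). A call has 1 to 10 rows; each row is the pose to reach, as a shift and turn from the pose commanded when the call began, along the tool's axes at that moment; what a row does not reach only later rows make up. A row lasts 1/10 s, in which the tool goes at most 50 mm and 8.59 degrees, less where a joint would pass 70% of its speed; a pose out of reach is approached as far as the arm can. A call with a gripper value outside its range is refused whole. The fingers move at their own pace and stop on an object; the grip force is fixed at half the most. Time passes only in rows, so rows that repeat a pose let the fingers close. It gives the time, the measured TCP pose, the force, the opening and the grip force at its end, in the units of the state.
- bot.get_state(): the state, without advancing time (a new reading comes with each control period).
- bot.snapshot(name): name is "scene" or "top"; returns the picture (480x640x3 uint8, red, green, blue); there is no depth.
- bot.camera_model(name): a dict with "camera_matrix" (3x3 intrinsics, pixels), "extrinsics" (4x4, takes a point from world to camera coordinates). Camera axes: x right, y down, z forward; pixel columns grow to the right and rows downward; lengths in m; the calibration is good to about 2 mm. A picture is of the moment at which its call begins. camera_model takes no time and is no camera call.
- bot.job_done(): hands the job in; it is judged then, once.
The state is a dict: "clock": time; "q": joint angles; "joint_velocities": joint speeds; "joint_torque": joint torques, N m; "tcp_pos": TCP position; "tcp_rot": TCP orientation; "force": force on the tool from outside, world axes, zero at the start; "moment": the same for the moment, N m; "finger_gap": opening from 0.0 (shut) to 1.0 (fully open); "gripper_force": force on a finger pad.
Only numpy, scipy, OpenCV 4.12 (cv2) and the standard library are available. Lean on these libraries where they do the work, as an engineer would, in place of code of your own. Each camera call takes 0.05 s, during which the arm holds its last target. There are 200 camera calls.

## Task

The torpedo level, the tape measure and the block plane have been put back on one another's outlines on the tool board, and the open-ended spanner has been left lying on the bench. Put all four tools on their own painted outlines, each resting the way up it rests now, covering its outline and lined up with it (there is clear room to park one while you make way). Leave the glue bottle standing where it is.

Things in the scene. Friction and masses are not known exactly. Their poses are not given: they have to be found in the camera images.
- level: torpedo spirit level, an aluminium beam with black end caps and green vials, standing on its long edge: 230 mm long (x), 24 mm thick (y), 50 mm high, flat sides. About 280 g. Origin at the centre of its underside, x along its length, z up.
- tape: pocket tape measure, a grey case with rounded corners and a steel belt clip on top, lying flat: 80 mm (x) by 60 mm (y), 40 mm high (clip to 43 mm). Its long sides, 60 mm apart, are flat over the middle 60 mm of x. About 320 g. Origin at the centre of its underside, x along its length, z up.
- plane: iron block plane standing on its sole: sole 160 mm long (x), round ends, 48 mm wide (y), 7 mm thick; flat upright cheeks, 48 mm over both, 28 mm high from x = -52 to +44 mm (34 mm high at the middle): grip there. Round knob at x = +58, 37 mm high; lever cap to 46 mm high at x = -46. About 620 g. Origin: centre of the sole's underside, x to the knob, z up.
- spanner: steel double open-ended spanner lying flat on the bench beside the tool board: about 250 mm long (x), 10 mm thick, a straight shank 22 mm wide (y) in the middle 120 mm, an open jaw about 58 mm wide at each end. About 340 g. Origin at its middle on its underside, x along the shank, z up.
- level_outline: black painted outline of the level: a flat bar 236 by 30 mm. Origin at its centre on the board's face, x along its length, z up. Any tool may point either way along its outline. The plane stands on it at the start. The tool board is a fixed plywood panel 300 mm deep, 600 mm wide, face 12 mm over the bench, rim 6 mm higher.
- tape_outline: black painted outline of the tape measure on the tool board: a rectangle 86 by 66 mm with rounded corners, flat. Origin at its centre on the board's face, x along the 86 mm, z up. At the start the level stands on it.
- plane_outline: black painted outline of the plane's sole on the tool board: 166 by 54 mm with half-round ends, flat. Origin at its centre on the board's face, x along its length, z up. At the start the tape measure lies on it.
- spanner_outline: black painted outline of the spanner on the tool board: about 255 mm long, a jaw shape at each end, flat. Origin at its centre on the board's face, x along its length, z up. Nothing lies on it at the start. The four outlines lie side by side, about 150 mm apart, in an order that changes, x pointing roughly away from the robot.
- glue: white glue bottle with a pointed orange cap, 59 mm across, 146 mm high, standing on the bench beside the board, on the other side from the spanner; a bystander. Origin at the centre of its underside.

How it is judged:
By the outcome, as a careful person would: the job done as asked, in the order asked, and still so for the second after the job is handed in, with the robot touching nothing.
It also fails if it takes over 122 s, if anything falls off the work surface, if the arm or the gripper's body presses on something with over 40 N, if the wrist force passes 120 N, or if a joint passes its speed limit or range.

## Working session

There is one attempt and no reset: what is moved stays moved. The work goes in short steps, Python scripts to look and compute and a tool call to move; the robot and the scene stay as the last step left them, time stands still between calls to the robot, and variables do not carry over. Pictures are saved under pics/ and viewed, at most 14 in all, crops included, and the job is handed in when it is done.

Besides the shell and the picture viewer there is one more tool, called after ">>>" in YAML: its name, and indented under it one key for each argument. apply_moves: Moves the arm, as the interface text tells. Its arguments: {"type":"object","properties":{"increments":{"type":"array"}},"required":["increments"]}

```bash
mkdir -p pics
python3 - <<'E'
from rig import bot
import cv2,numpy as np
for n in("top","scene"):
    cv2.imwrite(f"pics/{n}0.png",bot.snapshot(n)[:,:,::-1])
    m=bot.camera_model(n);print(n,np.round(m["camera_matrix"],1).tolist(),np.round(m["extrinsics"],4).tolist())
s=bot.get_state();print({k:np.round(v,3).tolist() for k,v in s.items()})
E
```

```text
top [[444.1, 0.0, 326.1], [0.0, 444.1, 242.3], [0.0, 0.0, 1.0]] [[0.0133, -0.9998, -0.0147, 0.0039], [-0.9945, -0.0117, -0.1044, 0.5552], [0.1042, 0.016, -0.9944, 0.9827], [0.0, 0.0, 0.0, 1.0]]
scene [[461.4, 0.0, 317.9], [0.0, 461.4, 242.4], [0.0, 0.0, 1.0]] [[-0.0325, 0.9995, -0.0002, 0.0392], [0.5821, 0.0188, -0.8129, -0.2994], [-0.8125, -0.0265, -0.5824, 1.658], [0.0, 0.0, 0.0, 1.0]]
{'clock': 0.1, 'q': [-1.424, 0.287, 1.578, -0.0, 1.279, -0.15], 'joint_velocities': [-0.001, -0.0, -0.003, 0.002, -0.0, 0.001], 'joint_torque': [0.0, -40.73, -29.37, -0.0, 0.003, 0.0], 'tcp_pos': [0.197, -0.645, 0.23], 'tcp_rot': [-3.139, -0.0, 0.297], 'force': [0.482, -0.773, -0.056], 'moment': [-0.004, -0.026, 0.019], 'gripper_force': 0.0, 'finger_gap': 0.996}
```

View pics/top0.png

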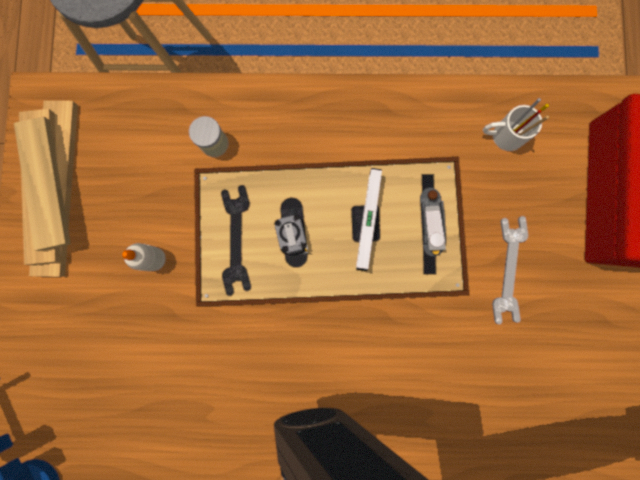

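View pics/scene0.png

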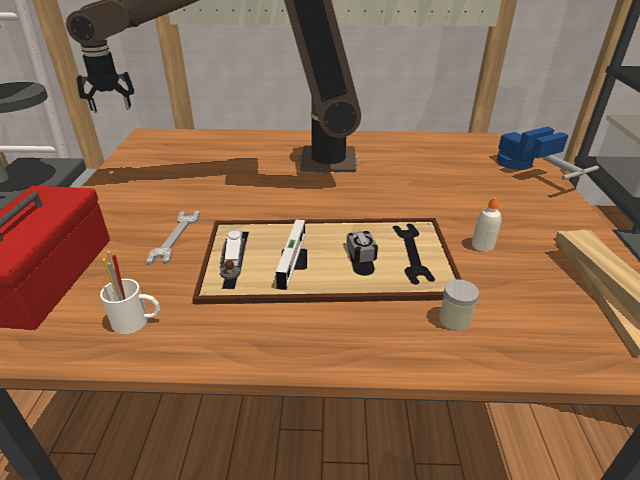

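```bash
cat > h.py <<'E'
import cv2,numpy as np
from rig import bot
def H(n,z):  # world (x,y,1) at height z -> pixel
    m=bot.camera_model(n);E=np.array(m["extrinsics"]);K=np.array(m["camera_matrix"])
    return K@np.c_[E[:3,0],E[:3,1],E[:3,2]*z+E[:3,3]]
# rectified image: col=(y1-y)*s, row=(x1-x)*s
def rect(img,n,z,x0,x1,y0,y1,s):
    A=np.array([[0,-1/s,x1],[-1/s,0,y1],[0,0,1]])
    return cv2.warpPerspective(img,H(n,z)@A,(int((y1-y0)*s),int((x1-x0)*s)),flags=cv2.INTER_CUBIC|cv2.WARP_INVERSE_MAP)
def w2p(n,p):
    p=np.asarray(p,float);m=bot.camera_model(n);E=np.array(m["extrinsics"]);q=np.array(m["camera_matrix"])@(E[:3,:3]@p+E[:3,3]);return q[:2]/q[2]
def p2w(n,px,z):
    px=np.atleast_2d(px).astype(float)
    return cv2.perspectiveTransform(px[None],np.linalg.inv(H(n,z)))[0]
E
python3 - <<'E'
from h import *
im=cv2.imread("pics/top0.png")
r=rect(im,"top",0.012,.36,.76,-.47,.33,1000)
cv2.imwrite("pics/r0.png",r)
E
```

```text
(no output)
```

View pics/r0.png

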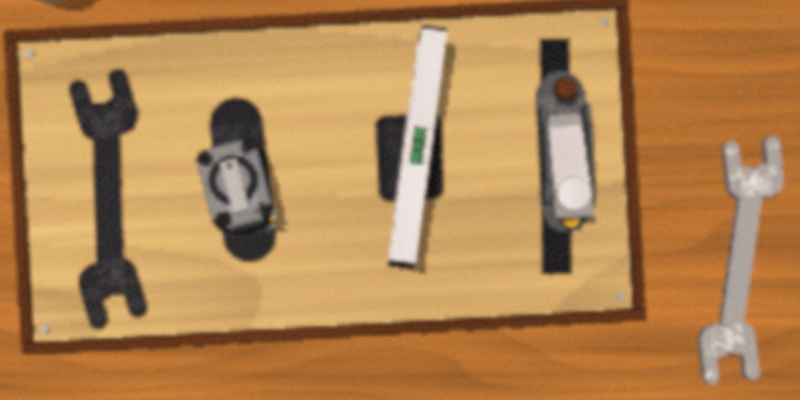

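```bash
cat >> h.py <<'E'
from scipy.optimize import least_squares
def fit(pts,a,b,r,guess):
    """fit rounded box (half sizes a,b, corner r) to world points (mm); guess x,y mm,yaw deg"""
    def f(p):
        t=np.radians(p[2]);d=pts-p[:2];u=d@[np.cos(t),np.sin(t)];v=d@[-np.sin(t),np.cos(t)]
        q=np.c_[np.abs(u)-(a-r),np.abs(v)-(b-r)]
        return np.hypot(*np.maximum(q,0).T)+np.minimum(q.max(1),0)-r
    s=least_squares(f,guess,loss="soft_l1",f_scale=1.0);return s.x,np.sqrt(np.median(f(s.x)**2))
X1,Y1=.76,.33
def rz(im,z): return rect(im,"top",z,.36,.76,-.47,.33,1000)
def mm(c): c=np.reshape(c,(-1,2)).astype(float);return np.c_[X1*1000-c[:,1]-.5,Y1*1000-c[:,0]-.5]
def cont(mask,keep=lambda c:c[:,0]>-1):
    out=[]
    for c in cv2.findContours(mask.astype(np.uint8),cv2.RETR_EXTERNAL,cv2.CHAIN_APPROX_NONE)[0]:
        if len(c)>40: out.append(c.reshape(-1,2))
    c=np.vstack(out);return mm(c[keep(c)])
def roi(m,x0,x1,y0,y1):
    o=np.zeros_like(m);o[y0:y1,x0:x1]=m[y0:y1,x0:x1];return o
def pca(mask):
    v,u=np.nonzero(mask);p=mm(np.c_[u,v]);c=p.mean(0);w,V=np.linalg.eigh(np.cov((p-c).T));a=V[:,1]*np.sign(V[0,1])
    return np.r_[c,np.degrees(np.arctan2(a[1],a[0]))],len(p),np.ptp((p-c)@a)
E
cat > m0.py <<'E'
from h import *
im=cv2.imread("pics/top0.png")
E_=np.array(bot.camera_model("top")["extrinsics"]);print("cam",(-E_[:3,:3].T@E_[:3,3]).round(3))
r=rz(im,.012);dark=r.max(2)<95
P=lambda n,f:print(n,np.round(f[0],1),np.round(f[1:],2))
P("sp_out",pca(roi(dark,60,160,55,335)))
k=lambda c:((c[:,1]<70)&(c[:,1]>20))|((c[:,1]>238)&(c[:,1]<285))
P("lev_out",fit(cont(roi(dark,530,585,20,290),k),118,15,0.5,[604,-226,0]))
k=lambda c:(c[:,1]<132)|(c[:,1]>236)
P("pl_out",fit(cont(roi(dark,190,280,85,275),k),83,27,27,[580,87,-3]))
k=lambda c:(c[:,0]<396)|((c[:,0]>438))
P("tape_out",fit(cont(roi(dark,365,450,105,210),k),43,33,10,[601,-80,-1]))
b=rz(im,.010);hsv=cv2.cvtColor(b,cv2.COLOR_BGR2HSV);m=(hsv[:,:,1]<70)
P("spanner",pca(roi(m,680,800,120,395)))
b=rz(im,.062);hsv=cv2.cvtColor(b,cv2.COLOR_BGR2HSV);m=((hsv[:,:,1]<60)&(hsv[:,:,2]>130))
P("level",fit(cont(roi(m,370,460,15,285),),115,12,0.5,[612,-85,-8]))
cv2.imwrite("pics/z.png",np.hstack([cv2.resize(rz(im,z)[20:290,a:c],None,fx=2,fy=2) for z,a,c in((.052,180,290),(.012,510,620),(.062,370,470))]))
E
python3 m0.py
```

```text
cam [ 0.45  -0.005  1.035]
sp_out [561.2 221.7   1.4] [8233.    256.48]
lev_out [ 6.042e+02 -2.256e+02  5.000e-01] [2.11]
pl_out [579.9  86.8   8.8] [2.4]
tape_out [605.5 -80.2   2.3] [2.1]
spanner [ 499.8 -411.8   -8.5] [7772.    252.21]
level [609.3 -84.5  -7.8] [1.12]
```

View pics/z.png

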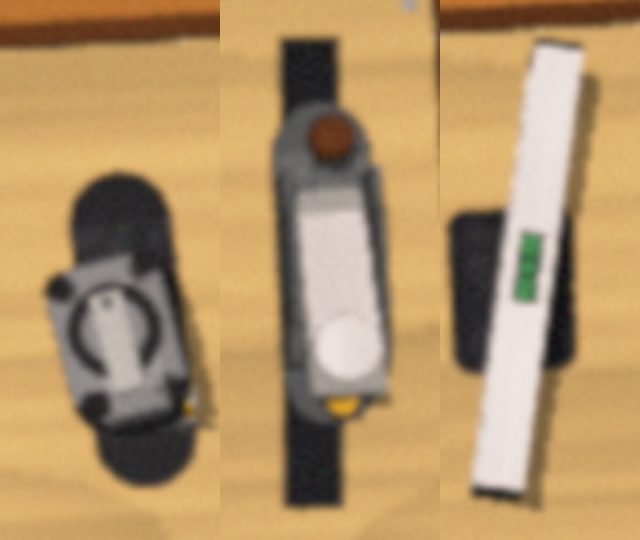

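```bash
cat > m1.py <<'E'
from h import *
im=cv2.imread("pics/top0.png");P=lambda n,f:print(n,np.round(f[0],1),np.round(f[1:],2))
for T in (115,135):
  r=rz(im,.012);dark=r.max(2)<T
  P("sp_out",pca(roi(dark,60,160,55,335)));P(" shank",pca(roi(dark,60,160,148,250)))
  k=lambda c:((c[:,1]<70)&(c[:,1]>20))|((c[:,1]>242)&(c[:,1]<285))
  P("lev_out",fit(cont(roi(dark,530,585,20,290),k),118,15,0.5,[604,-226,0]))
  P("pl_out",fit(cont(roi(dark,190,280,85,275),lambda c:(c[:,1]<132)|(c[:,1]>246)),83,27,27,[580,87,4]))
  P("tape_out",fit(cont(roi(dark,365,450,105,210),lambda c:(c[:,0]<396)|(c[:,0]>438)),43,33,10,[601,-80,2]))
for z in(.005,.01):
  b=rz(im,z);hsv=cv2.cvtColor(b,cv2.COLOR_BGR2HSV);m=(hsv[:,:,1]<90)
  P("spanner",pca(roi(m,680,800,120,395)));P(" shank",pca(roi(m,680,800,210,312)))
E
python3 m1.py
```

```text
sp_out [561.1 221.7   1.5] [8722.    256.55]
 shank [561.2 221.7   1.9] [2591.    101.87]
lev_out [ 6.032e+02 -2.257e+02  6.000e-01] [1.68]
pl_out [579.1  85.8   8.5] [1.4]
tape_out [603.9 -80.3   2. ] [1.42]
sp_out [560.9 221.7   1.5] [9207.    258.48]
 shank [561.  221.6   1.8] [2728.    101.82]
lev_out [ 6.034e+02 -2.258e+02  6.000e-01] [0.85]
pl_out [579.7  86.5   7.6] [1.17]
tape_out [603.9 -80.3   2.3] [0.99]
spanner [ 500.  -413.8   -8.4] [8316.    254.43]
 shank [ 499.2 -413.5   -8.7] [2509.    105.59]
spanner [ 499.9 -411.9   -8.4] [8242.    253.84]
 shank [ 499.2 -411.6   -8.8] [2497.    105.61]
```

>>> apply_moves:
  increments:
    - {"dp": [0, 0, 0], "twist": 0, "grip": 0.2}

```text
clock: 0.2
tcp_pos: [0.1973, -0.6451, 0.2304]
tcp_rot: [-3.14, -0.0, 0.297]
force: [0.9, -0.4, 0.3]
finger_gap: 0.856
gripper_force: 0.0
```

```bash
cat > go.py <<'E'
# go.py x y z(mm) yaw(deg): increments from the measured pose, tool axes
import sys,numpy as np
from scipy.spatial.transform import Rotation as Ro
from rig import bot
x,y,z,w=map(float,sys.argv[1:5]);s=bot.get_state();R=Ro.from_euler("xyz",s["tcp_rot"])
d=R.inv().apply(np.array([x,y,z])/1000-s["tcp_pos"])*100
t=(np.degrees(s["tcp_rot"][2])-w+90)%180-90
print("dp",d.round(2),"twist",round(t,1),"z",round(s["tcp_pos"][2]*1000,1),"j6",round(s["q"][5],2))
E
python3 go.py 500 -412 80 -8.5
```

```text
dp [ 35.75 -13.42  15.07] twist 25.5 z 230.4 j6 -0.15
```

>>> apply_moves:
  increments:
    - {"dp": [35.7, -13.4, 8], "twist": 25.5, "grip": 0.2}
    - {"dp": [35.7, -13.4, 8], "twist": 25.5, "grip": 0.2}
    - {"dp": [35.7, -13.4, 8], "twist": 25.5, "grip": 0.2}
    - {"dp": [35.7, -13.4, 8], "twist": 25.5, "grip": 0.2}
    - {"dp": [35.7, -13.4, 12], "twist": 25.5, "grip": 0.2}
    - {"dp": [35.7, -13.4, 15], "twist": 25.5, "grip": 0.2}
    - {"dp": [35.7, -13.4, 15], "twist": 25.5, "grip": 0.2}
    - {"dp": [35.7, -13.4, 15], "twist": 25.5, "grip": 0.2}
    - {"dp": [35.7, -13.4, 15], "twist": 25.5, "grip": 0.2}
    - {"dp": [35.7, -13.4, 15], "twist": 25.5, "grip": 0.2}

```text
clock: 1.2
tcp_pos: [0.4999, -0.4105, 0.079]
tcp_rot: [-3.139, 0.003, -0.145]
force: [0.3, -0.6, -0.0]
finger_gap: 0.603
gripper_force: 0.0
```

```bash
python3 go.py 500 -412 4 -8.5
```

```text
dp [0.06 0.17 7.5 ] twist 0.2 z 79.0 j6 0.87
```

>>> apply_moves:
  increments:
    - {"dp": [0.05, 0.15, 3.5], "twist": 0.2, "grip": 0.2}
    - {"dp": [0.05, 0.15, 6.5], "twist": 0.2, "grip": 0.2}
    - {"dp": [0.05, 0.15, 7.5], "twist": 0.2, "grip": 0.2}
    - {"dp": [0.05, 0.15, 7.5], "twist": 0.2, "grip": 0.2}
    - {"dp": [0.05, 0.15, 7.5], "twist": 0.2, "grip": -1}
    - {"dp": [0.05, 0.15, 7.5], "twist": 0.2, "grip": -1}
    - {"dp": [0.05, 0.15, 7.5], "twist": 0.2, "grip": -1}
    - {"dp": [0.05, 0.15, 7.5], "twist": 0.2, "grip": -1}
    - {"dp": [0.05, 0.15, 7.5], "twist": 0.2, "grip": -1}
    - {"dp": [0.05, 0.15, 7.5], "twist": 0.2, "grip": -1}

```text
clock: 2.2
tcp_pos: [0.5013, -0.4157, 0.0091]
tcp_rot: [3.139, -0.003, -0.152]
force: [0.7, 1.4, 7.1]
finger_gap: 0.0
gripper_force: 3.4
```

```bash
python3 go.py 561 221.7 100 1.5
```

```text
dp [ -3.69 -63.88  -9.25] twist -10.2 z 9.1 j6 0.87
```

>>> apply_moves:
  increments:
    - {"dp": [0, 0, -4], "twist": 0, "grip": -0.1}
    - {"dp": [0, 0, -4], "twist": 0, "grip": -0.1}
    - {"dp": [0, 0, -4], "twist": 0, "grip": -0.1}
    - {"dp": [0, 0, -4], "twist": 0, "grip": -0.1}

```text
clock: 2.6
tcp_pos: [0.4994, -0.4141, 0.0457]
tcp_rot: [-3.141, 0.001, -0.152]
force: [0.9, -0.7, -0.2]
finger_gap: 0.45
gripper_force: 0.0
```

```bash
python3 - <<'E'
from h import *
im=bot.snapshot("top")[:,:,::-1];cv2.imwrite("pics/t2.png",im)
b=rz(im,.01);cv2.imwrite("pics/r2.png",np.vstack([cv2.resize(b[100:400,640:800],None,fx=2,fy=2)]))
hsv=cv2.cvtColor(b,cv2.COLOR_BGR2HSV);m=(hsv[:,:,1]<70)
for a,c in((120,230),(310,395)): print(pca(roi(m,680,800,a,c)))
im0=cv2.imread("pics/top0.png");m=cv2.cvtColor(rz(im0,.01),cv2.COLOR_BGR2HSV)[:,:,1]<70
for a,c in((120,230),(310,395)): print(pca(roi(m,680,800,a,c)))
E
python3 go.py 500 -412 1.5 -8.5
```

```text
(array([ 577.41079668, -423.92509997,   -6.85623679]), 3251, np.float64(96.23661039014259))
(array([ 417.74703737, -394.06472197,  -29.15376214]), 2194, np.float64(90.46238238558608))
(array([ 578.12887567, -423.33025368,  -12.23924932]), 3193, np.float64(98.38869514433844))
(array([ 414.73434639, -399.31911388,  -21.89433637]), 2731, np.float64(80.60401896340932))
dp [ 0.06 -0.19  4.36] twist -0.2 z 45.1 j6 0.87
```

View pics/r2.png

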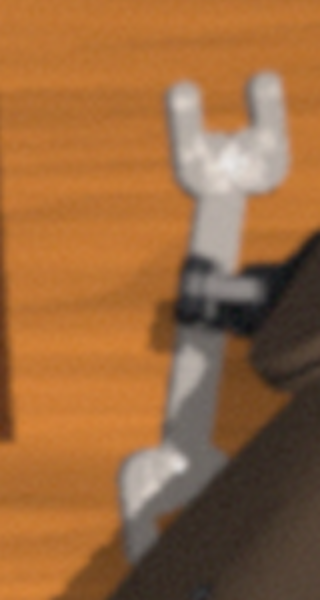

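>>> apply_moves:
  increments:
    - {"dp": [0.05, -0.2, 2.5], "twist": 0, "grip": -0.1}
    - {"dp": [0.05, -0.2, 4.4], "twist": 0, "grip": -0.1}
    - {"dp": [0.05, -0.2, 4.4], "twist": 0, "grip": -0.1}
    - {"dp": [0.05, -0.2, 4.4], "twist": 0, "grip": -1}
    - {"dp": [0.05, -0.2, 4.4], "twist": 0, "grip": -1}
    - {"dp": [0.05, -0.2, 4.4], "twist": 0, "grip": -1}
    - {"dp": [0.05, -0.2, 4.4], "twist": 0, "grip": -1}
    - {"dp": [0.05, -0.2, 4.4], "twist": 0, "grip": -1}

```text
clock: 3.45
tcp_pos: [0.5002, -0.412, 0.0016]
tcp_rot: [-3.141, 0.001, -0.152]
force: [-0.4, 0.2, -3.6]
finger_gap: 0.231
gripper_force: 60.1
```

```bash
python3 go.py 561 221.7 80 1.5
```

```text
dp [ -3.58 -63.57  -7.77] twist -10.2 z 1.6 j6 0.88
```

>>> apply_moves:
  increments:
    - {"dp": [0, 0, -3], "twist": 0, "grip": -1}
    - {"dp": [0, 0, -7], "twist": 0, "grip": -1}
    - {"dp": [-0.1, -2, -10.5], "twist": 0, "grip": -1}
    - {"dp": [-0.3, -6, -11], "twist": -1, "grip": -1}
    - {"dp": [-0.6, -10, -11], "twist": -2, "grip": -1}
    - {"dp": [-0.8, -14, -11], "twist": -3, "grip": -1}
    - {"dp": [-1, -18, -11], "twist": -4, "grip": -1}
    - {"dp": [-1.2, -22, -11], "twist": -5, "grip": -1}
    - {"dp": [-1.5, -26, -11], "twist": -6, "grip": -1}
    - {"dp": [-1.7, -30, -11], "twist": -7, "grip": -1}

```text
clock: 4.45
tcp_pos: [0.5286, -0.1117, 0.112]
tcp_rot: [-3.141, 0.001, -0.029]
force: [1.0, -0.1, -4.5]
finger_gap: 0.231
gripper_force: 60.1
```

```bash
python3 go.py 561 221.7 60 1.5
```

```text
dp [  2.27 -33.41   5.21] twist -3.2 z 112.0 j6 1.2
```

>>> apply_moves:
  increments:
    - {"dp": [0.3, -4, 0], "twist": -1, "grip": -1}
    - {"dp": [0.6, -8, 0], "twist": -2, "grip": -1}
    - {"dp": [0.8, -12, 0], "twist": -3, "grip": -1}
    - {"dp": [1.1, -16, 0], "twist": -3.2, "grip": -1}
    - {"dp": [1.4, -20, 0], "twist": -3.2, "grip": -1}
    - {"dp": [1.7, -24, 0], "twist": -3.2, "grip": -1}
    - {"dp": [2.0, -28, 0], "twist": -3.2, "grip": -1}
    - {"dp": [2.2, -32, 1], "twist": -3.2, "grip": -1}
    - {"dp": [2.27, -33.4, 4], "twist": -3.2, "grip": -1}
    - {"dp": [2.27, -33.4, 5.2], "twist": -3.2, "grip": -1}

```text
clock: 5.45
tcp_pos: [0.5594, 0.2215, 0.0574]
tcp_rot: [3.141, 0.005, 0.03]
force: [-0.2, -0.3, -4.8]
finger_gap: 0.231
gripper_force: 60.1
```

>>> apply_moves:
  increments:
    - {"dp": [0, 0, 0], "twist": 0, "grip": -1}

```text
clock: 5.55
tcp_pos: [0.5589, 0.2191, 0.057]
tcp_rot: [3.14, 0.007, 0.027]
force: [-0.4, 0.2, -3.9]
finger_gap: 0.234
gripper_force: 60.1
```

```bash
python3 go.py 561 221.7 14 1.5
python3 - <<'E'
from h import *
im=bot.snapshot("top")[:,:,::-1];cv2.imwrite("pics/t3.png",im)
# spanner top plane at: tcp z(60)+8
print(bot.get_state()["tcp_pos"])
b=rz(im,.068);cv2.imwrite("pics/r3.png",np.hstack([cv2.resize(b[20:360,40:240],None,fx=1.7,fy=1.7),cv2.resize(rz(im,.012)[20:360,40:240],None,fx=1.7,fy=1.7)]))
E
```

```text
dp [ 0.24 -0.26  4.3 ] twist 0.1 z 57.0 j6 1.75
[0.5604663  0.2188547  0.05881861]
```

View pics/r3.png

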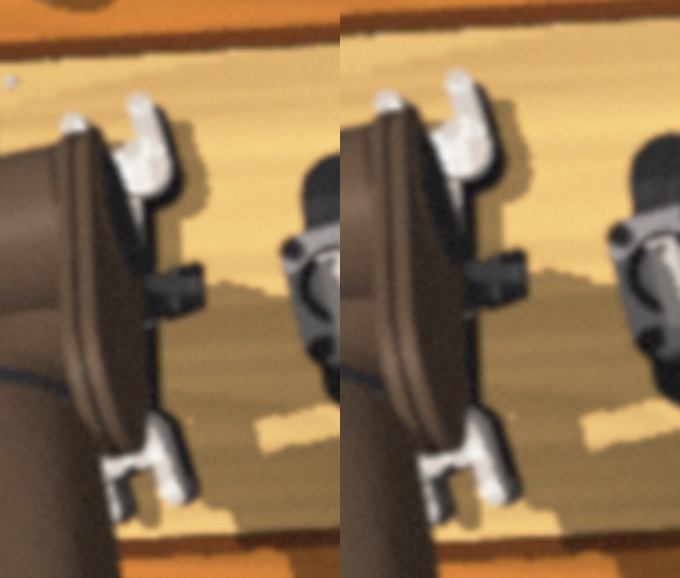

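>>> apply_moves:
  increments:
    - {"dp": [0.1, -0.26, 1.5], "twist": 0, "grip": -1}
    - {"dp": [0.1, -0.26, 3], "twist": 0, "grip": -1}
    - {"dp": [0.1, -0.26, 3.5], "twist": 0, "grip": -1}
    - {"dp": [0.1, -0.26, 3.5], "twist": 0, "grip": -1}
    - {"dp": [0.1, -0.26, 3.5], "twist": 0, "grip": -1}

```text
clock: 6.1
tcp_pos: [0.5629, 0.2221, 0.0253]
tcp_rot: [-3.142, 0.0, 0.026]
force: [-0.4, -0.9, -4.2]
finger_gap: 0.237
gripper_force: 60.0
```

```bash
python3 go.py 561 221.7 14 1.5
```

```text
dp [-0.19  0.04  1.13] twist -0.0 z 25.3 j6 1.75
```

>>> apply_moves:
  increments:
    - {"dp": [-0.15, 0, 0.6], "twist": 0, "grip": -1}
    - {"dp": [-0.15, 0, 1.0], "twist": 0, "grip": -1}
    - {"dp": [-0.15, 0, 1.1], "twist": 0, "grip": -1}
    - {"dp": [-0.15, 0, 1.1], "twist": 0, "grip": -1}

```text
clock: 6.5
tcp_pos: [0.561, 0.2223, 0.014]
tcp_rot: [3.141, 0.001, 0.026]
force: [0.0, 0.6, -3.9]
finger_gap: 0.234
gripper_force: 60.1
```

```bash
python3 go.py 561 221.7 13.5 1.5
```

```text
dp [-0.    0.06  0.05] twist 0.0 z 14.0 j6 1.75
```

>>> apply_moves:
  increments:
    - {"dp": [0, 0.05, 0.05], "twist": 0, "grip": -1}
    - {"dp": [0, 0.05, 0.05], "twist": 0, "grip": -0.2}
    - {"dp": [0, 0.05, 0.05], "twist": 0, "grip": -0.2}
    - {"dp": [0, 0.05, 0.05], "twist": 0, "grip": -0.2}
    - {"dp": [0, 0.05, -2], "twist": 0, "grip": -0.2}
    - {"dp": [0, 0.05, -6], "twist": 0, "grip": 1}
    - {"dp": [0, 0.05, -10], "twist": 0, "grip": 1}
    - {"dp": [0, 4, -14], "twist": 0, "grip": 1}
    - {"dp": [0, 8, -14], "twist": 0, "grip": 1}
    - {"dp": [0, 13, -14], "twist": 0, "grip": 1}

```text
clock: 7.5
tcp_pos: [0.5665, 0.0919, 0.1581]
tcp_rot: [3.141, -0.007, 0.029]
force: [1.0, -1.3, -1.0]
finger_gap: 1.002
gripper_force: 0.0
```

```bash
cat > m2.py <<'E'
from h import *
im=cv2.imread("pics/top0.png")
b=rz(im,.052);hsv=cv2.cvtColor(b,cv2.COLOR_BGR2HSV)
m=(hsv[:,:,2]>85)&(hsv[:,:,1]<70); m=cv2.morphologyEx(roi(m,185,285,120,240).astype(np.uint8),cv2.MORPH_CLOSE,np.ones((9,9)))
c=cont(m);print("tape",fit(c,40,30,8,[578,94,15]), len(c), np.ptp(c,0))
o=b.copy()
(x,y,w),_=fit(c,40,30,8,[578,94,15])
q=cv2.boxPoints(((330-y,760-x),(60,80),-w));cv2.polylines(o,[q.astype(int)],1,(0,0,255))
cv2.imwrite("pics/zt.png",cv2.resize(np.hstack([o[100:260,170:300],cv2.cvtColor(m[100:260,170:300]*255,cv2.COLOR_GRAY2BGR)]),None,fx=2.5,fy=2.5))
E
python3 m2.py
```

```text
tape (array([570.46104723,  90.51977028,  13.55632508]), np.float64(1.5808139778120909)) 322 [85. 74.]
```

View pics/zt.png

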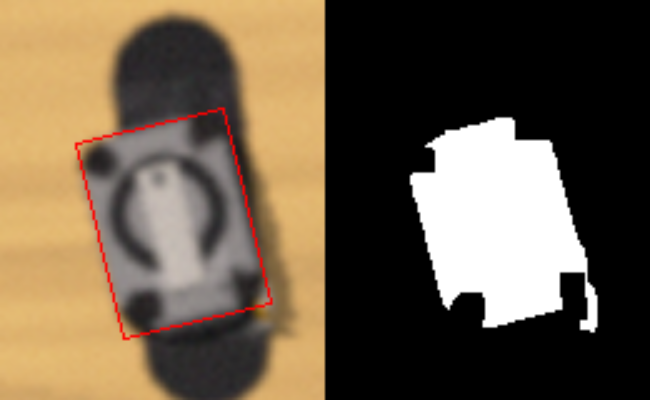

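```bash
python3 go.py 570.5 90.5 13 13.5
```

```text
dp [ 0.29  0.15 14.51] twist -11.9 z 158.1 j6 1.53
```

>>> apply_moves:
  increments:
    - {"dp": [0.3, 0.15, 2], "twist": -8, "grip": 1}
    - {"dp": [0.3, 0.15, 5], "twist": -11.9, "grip": 1}
    - {"dp": [0.3, 0.15, 8.5], "twist": -11.9, "grip": 1}
    - {"dp": [0.3, 0.15, 8.5], "twist": -11.9, "grip": 1}
    - {"dp": [0.3, 0.15, 8.5], "twist": -11.9, "grip": 1}

```text
clock: 8.0
tcp_pos: [0.5676, 0.091, 0.0696]
tcp_rot: [-3.141, 0.001, 0.234]
force: [0.5, -0.8, 0.7]
finger_gap: 1.0
gripper_force: 0.0
```

```bash
python3 go.py 570.5 90.5 13 13.5
```

```text
dp [0.27 0.11 5.66] twist -0.1 z 69.6 j6 1.32
```

>>> apply_moves:
  increments:
    - {"dp": [0.2, 0.1, 2.5], "twist": 0, "grip": 1}
    - {"dp": [0.2, 0.1, 5], "twist": 0, "grip": 1}
    - {"dp": [0.2, 0.1, 5.6], "twist": 0, "grip": 1}
    - {"dp": [0.2, 0.1, 5.6], "twist": 0, "grip": 1}
    - {"dp": [0.2, 0.1, 5.6], "twist": 0, "grip": -1}
    - {"dp": [0.2, 0.1, 5.6], "twist": 0, "grip": -1}
    - {"dp": [0.2, 0.1, 5.6], "twist": 0, "grip": -1}
    - {"dp": [0.2, 0.1, 5.6], "twist": 0, "grip": -1}
    - {"dp": [0.2, 0.1, 5.6], "twist": 0, "grip": -1}

```text
clock: 8.9
tcp_pos: [0.5719, 0.0906, 0.0159]
tcp_rot: [3.141, -0.004, 0.234]
force: [-0.3, 0.3, 6.0]
finger_gap: 0.69
gripper_force: 67.0
```

```bash
python3 go.py 500 -412 120 0
```

```text
dp [-18.6   47.23 -10.46] twist 13.4 z 15.9 j6 1.32
```

>>> apply_moves:
  increments:
    - {"dp": [0, 0, -3], "twist": 0, "grip": -1}
    - {"dp": [0, 0, -7], "twist": 0, "grip": -1}
    - {"dp": [-0.8, 2, -10.5], "twist": 1, "grip": -1}
    - {"dp": [-2.4, 6, -11], "twist": 2, "grip": -1}
    - {"dp": [-4, 10, -11], "twist": 3, "grip": -1}
    - {"dp": [-5.5, 14, -11], "twist": 4, "grip": -1}
    - {"dp": [-7.1, 18, -11], "twist": 5, "grip": -1}
    - {"dp": [-8.7, 22, -11], "twist": 7, "grip": -1}
    - {"dp": [-10.2, 26, -11], "twist": 9, "grip": -1}
    - {"dp": [-11.8, 30, -11], "twist": 11, "grip": -1}

```text
clock: 9.9
tcp_pos: [0.5235, -0.23, 0.1227]
tcp_rot: [-3.141, 0.001, 0.04]
force: [0.7, -0.6, -3.9]
finger_gap: 0.69
gripper_force: 66.6
```

```bash
python3 go.py 500 -412 50 0
```

```text
dp [-3.07 18.09  7.26] twist 2.3 z 122.7 j6 0.94
```

>>> apply_moves:
  increments:
    - {"dp": [-0.8, 4.5, 0], "twist": 1, "grip": -1}
    - {"dp": [-1.6, 9, 0], "twist": 2, "grip": -1}
    - {"dp": [-2.4, 13.5, 0], "twist": 2.3, "grip": -1}
    - {"dp": [-3, 17, 1], "twist": 2.3, "grip": -1}
    - {"dp": [-3, 18, 4], "twist": 2.3, "grip": -1}
    - {"dp": [-3, 18, 7.3], "twist": 2.3, "grip": -1}
    - {"dp": [-3, 18, 9], "twist": 2.3, "grip": -1}
    - {"dp": [-3, 18, 9], "twist": 2.3, "grip": -1}
    - {"dp": [-3, 18, 9], "twist": 2.3, "grip": -1}

```text
clock: 10.8
tcp_pos: [0.5024, -0.4095, 0.0335]
tcp_rot: [-3.141, 0.0, 0.002]
force: [-0.1, -0.6, -2.8]
finger_gap: 0.693
gripper_force: 66.3
```

```bash
python3 go.py 500 -412 4.5 0
```

```text
dp [-0.25  0.25  2.9 ] twist 0.1 z 33.5 j6 0.73
```

>>> apply_moves:
  increments:
    - {"dp": [-0.2, 0, 1.5], "twist": 0, "grip": -1}
    - {"dp": [-0.2, 0, 2.5], "twist": 0, "grip": -1}
    - {"dp": [-0.2, 0, 2.9], "twist": 0, "grip": -1}
    - {"dp": [-0.2, 0, 2.9], "twist": 0, "grip": -1}
    - {"dp": [-0.2, 0, 2.9], "twist": 0, "grip": 1}
    - {"dp": [-0.2, 0, 2.9], "twist": 0, "grip": 1}
    - {"dp": [-0.2, 0, 2.9], "twist": 0, "grip": 1}
    - {"dp": [-0.2, 0, -2], "twist": 0, "grip": 1}
    - {"dp": [-0.2, 0, -7], "twist": 0, "grip": 1}
    - {"dp": [-0.2, -3, -12], "twist": 0, "grip": 1}

```text
clock: 11.8
tcp_pos: [0.5007, -0.3869, 0.1496]
tcp_rot: [3.138, -0.003, -0.001]
force: [0.6, -0.0, -0.1]
finger_gap: 0.999
gripper_force: 0.0
```

>>> apply_moves:
  increments:
    - {"dp": [-5, 8, -3], "twist": 0, "grip": 0.6}
    - {"dp": [-10, 12, -3], "twist": 0, "grip": 0.6}
    - {"dp": [-15, 16, -3], "twist": 0, "grip": 0.6}
    - {"dp": [-15, 16, -3], "twist": 0, "grip": 0.6}

```text
clock: 12.2
tcp_pos: [0.3668, -0.5297, 0.176]
tcp_rot: [3.14, -0.001, 0.003]
force: [1.0, -0.6, -0.9]
finger_gap: 0.799
gripper_force: 0.0
```

Run:
```python
from h import *
im=bot.snapshot("top")[:,:,::-1];cv2.imwrite("pics/t4.png",im)
print(bot.get_state()["tcp_pos"])
cv2.imwrite("pics/r4.png",rz(im,.012))
```

```text
[ 0.36106688 -0.5353899   0.17656043]
```

View pics/r4.png

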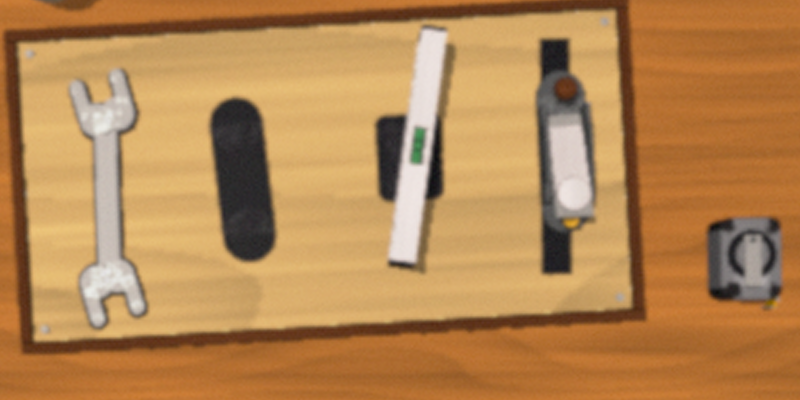

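```bash
cat > m3.py <<'E'
from h import *
im=cv2.imread("pics/t4.png");P=lambda n,f:print(n,np.round(f[0],1),np.round(f[1:],2))
dark=rz(im,.012).max(2)<130
P("pl_out",fit(cont(roi(dark,190,290,80,280)),83,27,27,[580,87,4]))
b=rz(im,.019);hsv=cv2.cvtColor(b,cv2.COLOR_BGR2HSV)
m=(((hsv[:,:,1]<95)|(hsv[:,:,2]<110))).astype(np.uint8)
m=roi(m,520,610,20,290)
m[:78]*=0;m2=m.copy()
# side points: left sole edge rows 85..215
L=[]
for r in range(88,215):
    c=np.nonzero(m[r])[0]
    if len(c):L.append([c[0],r])
L=np.array(L);s=np.polyfit(L[:,1],L[:,0],1);s=np.polyfit(*(L[np.abs(np.polyval(s,L[:,1])-L[:,0])<2].T[::-1]),1)
print("left edge slope deg",np.degrees(np.arctan(s[0])),"col at 151",np.polyval(s,151))
for r in range(88,215,9): print(r,L[L[:,1]==r,0],end=";")
v=rz(im,.019)[:,:,:].max(2)
print("\ncol profile", [(r,int(v[r,545:585].mean())) for r in list(range(58,86,2))+list(range(216,246,2))])
b=rz(im,.062);hsv=cv2.cvtColor(b,cv2.COLOR_BGR2HSV);m=((hsv[:,:,1]<60)&(hsv[:,:,2]>130))
P("level",fit(cont(roi(m,370,460,15,285),lambda c:(c[:,1]>40)&(c[:,1]<260)),115,12,0.5,[612,-85,-8]))
b=rz(im,.052);hsv=cv2.cvtColor(b,cv2.COLOR_BGR2HSV)
o=cv2.resize(rz(im,.019)[30:260,510:620],None,fx=3,fy=3,interpolation=cv2.INTER_CUBIC)[:, :]
cv2.imwrite("pics/zp.png",cv2.resize(o,None,fx=.85,fy=.85))
E
python3 m3.py
```

```text
pl_out [580.1  87.    6.8] [1.44]
left edge slope deg 2.6882418969423174 col at 151 538.0796980377454
88 [538];97 [535];106 [535];115 [536];124 [537];133 [537];142 [538];151 [538];160 [539];169 [539];178 [539];187 [540];196 [540];205 [541];214 [541];
col profile [(58, 107), (60, 110), (62, 111), (64, 112), (66, 113), (68, 114), (70, 118), (72, 124), (74, 130), (76, 129), (78, 124), (80, 119), (82, 115), (84, 112), (216, 130), (218, 115), (220, 115), (222, 126), (224, 133), (226, 123), (228, 107), (230, 100), (232, 101), (234, 101), (236, 101), (238, 101), (240, 101), (242, 102), (244, 104)]
level [603.6 -83.6  -7.9] [1.1]
```

View pics/zp.png

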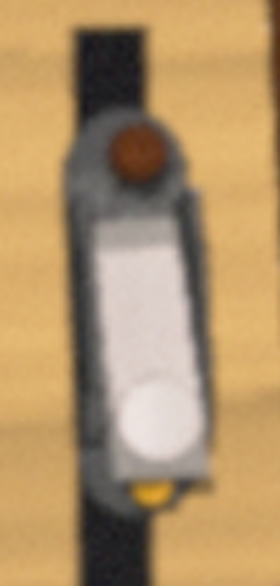

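```bash
python3 go.py 608 -232.5 110 3
```

```text
dp [ 24.62 -30.4    6.39] twist -3.2 z 176.6 j6 0.44
```

>>> apply_moves:
  increments:
    - {"dp": [4, -5, -1], "twist": -1, "grip": 0.6}
    - {"dp": [24.6, -30.4, 0], "twist": -3, "grip": 0.6}
    - {"dp": [24.6, -30.4, 0], "twist": -3, "grip": 0.6}
    - {"dp": [24.6, -30.4, 0], "twist": -3, "grip": 0.6}
    - {"dp": [24.6, -30.4, 0], "twist": -3, "grip": 0.6}
    - {"dp": [24.6, -30.4, 0], "twist": -3, "grip": 0.6}
    - {"dp": [24.6, -30.4, 4], "twist": -3, "grip": 0.6}
    - {"dp": [24.6, -30.4, 8], "twist": -3, "grip": 0.6}
    - {"dp": [24.6, -30.4, 9], "twist": -3, "grip": 0.6}
    - {"dp": [24.6, -30.4, 9], "twist": -3, "grip": 0.6}

```text
clock: 13.25
tcp_pos: [0.6109, -0.2198, 0.0788]
tcp_rot: [-3.136, 0.009, 0.058]
force: [-0.6, 0.7, -1.6]
finger_gap: 0.801
gripper_force: 0.0
```

```bash
python3 go.py 608 -232.5 12.5 3
```

```text
dp [-0.3   1.29  6.62] twist 0.3 z 78.8 j6 1.01
```

>>> apply_moves:
  increments:
    - {"dp": [0, 0, 0], "twist": 0, "grip": 0.6}
    - {"dp": [0, 0, 0], "twist": 0, "grip": 0.6}
    - {"dp": [0, 0, 0], "twist": 0, "grip": 0.6}

```text
clock: 13.55
tcp_pos: [0.6142, -0.2259, 0.0876]
tcp_rot: [3.139, -0.004, 0.053]
force: [-0.4, 0.1, 1.1]
finger_gap: 0.797
gripper_force: 0.0
```

```bash
python3 go.py 608 -232.5 12.5 3
```

```text
dp [-0.69  0.61  7.5 ] twist 0.0 z 87.6 j6 1.01
```

>>> apply_moves:
  increments:
    - {"dp": [-0.3, 0.3, 0.5], "twist": 0, "grip": 0.6}
    - {"dp": [-0.3, 0.3, 1], "twist": 0, "grip": 0.6}
    - {"dp": [-0.3, 0.3, 1.5], "twist": 0, "grip": 0.6}
    - {"dp": [-0.3, 0.3, 1.5], "twist": 0, "grip": 0.6}
    - {"dp": [-0.3, 0.3, 1.5], "twist": 0, "grip": 0.6}

```text
clock: 14.05
tcp_pos: [0.6101, -0.227, 0.0691]
tcp_rot: [-3.141, 0.001, 0.054]
force: [-0.6, -0.2, 0.2]
finger_gap: 0.8
gripper_force: 0.0
```

```bash
python3 go.py 608 -232.5 12.5 3
```

```text
dp [-0.24  0.54  5.66] twist 0.1 z 69.1 j6 1.0
```

>>> apply_moves:
  increments:
    - {"dp": [-0.2, 0.5, 0.5], "twist": 0, "grip": 0.6}
    - {"dp": [-0.2, 0.5, 2.5], "twist": 0, "grip": 0.6}
    - {"dp": [-0.2, 0.5, 4.5], "twist": 0, "grip": 0.6}
    - {"dp": [-0.2, 0.5, 5.6], "twist": 0, "grip": 0.6}
    - {"dp": [-0.2, 0.5, 5.6], "twist": 0, "grip": 0.6}
    - {"dp": [-0.2, 0.5, 5.6], "twist": 0, "grip": 0.6}

```text
clock: 14.65
tcp_pos: [0.6089, -0.2325, 0.0139]
tcp_rot: [3.141, -0.0, 0.054]
force: [1.2, -0.9, 0.9]
finger_gap: 0.805
gripper_force: 0.0
```

```bash
python3 go.py 608 -232.5 12.5 3
```

```text
dp [-0.09 -0.    0.14] twist 0.1 z 13.9 j6 1.0
```

>>> apply_moves:
  increments:
    - {"dp": [-0.1, 0, 0.1], "twist": 0, "grip": -1}
    - {"dp": [-0.1, 0, 0.1], "twist": 0, "grip": -1}
    - {"dp": [-0.1, 0, 0.1], "twist": 0, "grip": -1}
    - {"dp": [-0.1, 0, 0.1], "twist": 0, "grip": -1}
    - {"dp": [-0.1, 0, 0.1], "twist": 0, "grip": -1}

```text
clock: 15.15
tcp_pos: [0.6087, -0.2326, 0.0142]
tcp_rot: [3.141, -0.002, 0.054]
force: [-0.5, 1.1, 4.7]
finger_gap: 0.552
gripper_force: 66.5
```

```bash
python3 go.py 580 87 120 6.7
```

```text
dp [ -1.12 -32.06 -10.61] twist -3.6 z 14.2 j6 1.0
```

>>> apply_moves:
  increments:
    - {"dp": [0, 0, -2], "twist": 0, "grip": -1}
    - {"dp": [0, 0, -5], "twist": 0, "grip": -1}
    - {"dp": [0, 0, -8], "twist": 0, "grip": -1}
    - {"dp": [0, -1.5, -10], "twist": -1, "grip": -1}
    - {"dp": [-0.2, -4.5, -10.6], "twist": -2, "grip": -1}
    - {"dp": [-0.3, -8, -10.6], "twist": -3, "grip": -1}
    - {"dp": [-0.4, -11.5, -10.6], "twist": -3.6, "grip": -1}
    - {"dp": [-0.5, -15, -10.6], "twist": -3.6, "grip": -1}
    - {"dp": [-0.6, -18.5, -10.6], "twist": -3.6, "grip": -1}
    - {"dp": [-0.7, -22, -10.6], "twist": -3.6, "grip": -1}

```text
clock: 16.15
tcp_pos: [0.5865, -0.0115, 0.1159]
tcp_rot: [-3.141, 0.005, 0.117]
force: [-0.4, 0.3, -5.9]
finger_gap: 0.551
gripper_force: 65.4
```

```bash
python3 go.py 580.7 87 50 6.7
```

```text
dp [ 0.6  -9.84  6.6 ] twist 0.0 z 115.9 j6 1.26
```

>>> apply_moves:
  increments:
    - {"dp": [0, -3, 0], "twist": 0, "grip": -1}
    - {"dp": [0, -6, 0], "twist": 0, "grip": -1}
    - {"dp": [0, -8.5, 0], "twist": 0, "grip": -1}
    - {"dp": [0.1, -9.8, 1], "twist": 0, "grip": -1}
    - {"dp": [0.1, -9.8, 3], "twist": 0, "grip": -1}
    - {"dp": [0.1, -9.8, 5], "twist": 0, "grip": -1}
    - {"dp": [0.1, -9.8, 6], "twist": 0, "grip": -1}
    - {"dp": [0.1, -9.8, 6], "twist": 0, "grip": -1}
    - {"dp": [0.1, -9.8, 6], "twist": 0, "grip": -1}
    - {"dp": [0.1, -9.8, 6], "twist": 0, "grip": -1}

```text
clock: 17.15
tcp_pos: [0.5793, 0.0841, 0.0597]
tcp_rot: [3.141, -0.002, 0.117]
force: [0.2, -0.6, -5.1]
finger_gap: 0.547
gripper_force: 65.2
```

```bash
python3 go.py 580.7 87 15 6.7
```

```text
dp [ 0.16 -0.27  4.47] twist -0.0 z 59.7 j6 1.43
```

>>> apply_moves:
  increments:
    - {"dp": [0.1, -0.25, 1], "twist": 0, "grip": -1}
    - {"dp": [0.1, -0.25, 2.2], "twist": 0, "grip": -1}
    - {"dp": [0.1, -0.25, 3.2], "twist": 0, "grip": -1}
    - {"dp": [0.1, -0.25, 3.8], "twist": 0, "grip": -1}
    - {"dp": [0.1, -0.25, 3.8], "twist": 0, "grip": -1}
    - {"dp": [0.1, -0.25, 3.8], "twist": 0, "grip": -1}

```text
clock: 17.75
tcp_pos: [0.579, 0.0871, 0.0204]
tcp_rot: [-3.142, 0.0, 0.117]
force: [0.1, -0.7, -5.6]
finger_gap: 0.555
gripper_force: 65.4
```

```bash
python3 go.py 580.7 87 14.7 6.7
```

```text
dp [0.17 0.03 0.57] twist 0.0 z 20.4 j6 1.43
```

>>> apply_moves:
  increments:
    - {"dp": [0.15, 0, 0.3], "twist": 0, "grip": -1}
    - {"dp": [0.15, 0, 0.57], "twist": 0, "grip": -1}
    - {"dp": [0.15, 0, 0.57], "twist": 0, "grip": -1}
    - {"dp": [0.15, 0, 0.57], "twist": 0, "grip": -1}

```text
clock: 18.15
tcp_pos: [0.5805, 0.0873, 0.015]
tcp_rot: [-3.142, 0.0, 0.117]
force: [0.0, 0.2, -4.9]
finger_gap: 0.555
gripper_force: 65.4
```

```bash
python3 go.py 580.7 87 14.5 6.7
```

```text
dp [0.02 0.03 0.05] twist 0.0 z 15.0 j6 1.43
```

>>> apply_moves:
  increments:
    - {"dp": [0, 0, 0.05], "twist": 0, "grip": 0.6}
    - {"dp": [0, 0, 0.05], "twist": 0, "grip": 0.6}
    - {"dp": [0, 0, 0.05], "twist": 0, "grip": 0.6}
    - {"dp": [0, 0, -2], "twist": 0, "grip": 0.6}
    - {"dp": [0, 0, -6], "twist": 0, "grip": 0.6}
    - {"dp": [0, 0, -10], "twist": 0, "grip": 0.1}
    - {"dp": [0, 3, -11], "twist": 4, "grip": 0.1}
    - {"dp": [0, 7, -11], "twist": 8, "grip": 0.1}
    - {"dp": [0, 11, -11], "twist": 12, "grip": 0.1}
    - {"dp": [0, 14, -11], "twist": 14.5, "grip": 0.1}

```text
clock: 19.15
tcp_pos: [0.5976, -0.0539, 0.1263]
tcp_rot: [3.141, -0.003, -0.139]
force: [-0.2, -0.1, -0.7]
finger_gap: 0.552
gripper_force: 0.0
```

```bash
python3 go.py 606 -84.2 90 -7.9
```

```text
dp [1.24 2.88 3.64] twist -0.1 z 126.3 j6 1.45
```

>>> apply_moves:
  increments:
    - {"dp": [0.6, 1.5, 1.5], "twist": 0, "grip": 0.1}
    - {"dp": [1.2, 2.9, 3], "twist": 0, "grip": 0.1}
    - {"dp": [1.2, 2.9, 3.6], "twist": 0, "grip": 0.1}
    - {"dp": [1.2, 2.9, 3.6], "twist": 0, "grip": 0.1}
    - {"dp": [1.2, 2.9, 3.6], "twist": 0, "grip": 0.1}
    - {"dp": [1.2, 2.9, 3.6], "twist": 0, "grip": 0.1}

```text
clock: 19.75
tcp_pos: [0.6052, -0.0812, 0.0896]
tcp_rot: [-3.142, -0.001, -0.135]
force: [-0.4, -0.7, 0.6]
finger_gap: 0.553
gripper_force: 0.0
```

```bash
python3 go.py 606 -84.2 20 -7.9
```

```text
dp [0.11 0.29 6.96] twist 0.2 z 89.6 j6 1.41
```

>>> apply_moves:
  increments:
    - {"dp": [0.1, 0.25, 1], "twist": 0.2, "grip": 0.1}
    - {"dp": [0.1, 0.25, 3], "twist": 0.2, "grip": 0.1}
    - {"dp": [0.1, 0.25, 5], "twist": 0.2, "grip": 0.1}
    - {"dp": [0.1, 0.25, 6.8], "twist": 0.2, "grip": 0.1}
    - {"dp": [0.1, 0.25, 6.9], "twist": 0.2, "grip": 0.1}
    - {"dp": [0.1, 0.25, 6.9], "twist": 0.2, "grip": -1}
    - {"dp": [0.1, 0.25, 6.9], "twist": 0.2, "grip": -1}
    - {"dp": [0.1, 0.25, 6.9], "twist": 0.2, "grip": -1}
    - {"dp": [0.1, 0.25, 6.9], "twist": 0.2, "grip": -1}
    - {"dp": [0.1, 0.25, 6.9], "twist": 0.2, "grip": -1}

```text
clock: 20.75
tcp_pos: [0.6061, -0.0849, 0.0209]
tcp_rot: [3.141, -0.002, -0.139]
force: [-0.3, 1.4, 1.0]
finger_gap: 0.274
gripper_force: 58.9
```

```bash
cat > m4.py <<'E'
from h import *
im=cv2.imread("pics/t4.png")
im2=bot.snapshot("top")[:,:,::-1];cv2.imwrite("pics/t5.png",im2);dark=rz(im2,.012).max(2)<130
print(fit(cont(roi(dark,530,585,20,290)),118,15,0.5,[604,-226,0]))
E
python3 m4.py; python3 go.py 603.5 -225.8 100 .7
```

```text
(array([ 6.03574012e+02, -2.24570957e+02,  3.14887984e-03]), np.float64(1.0669491345509812))
dp [ 1.72 13.99 -7.91] twist -8.7 z 20.9 j6 1.41
```

Run:
```python
from h import *
im=cv2.imread("pics/t5.png");r=rz(im,.012).max(2)
for y in range(30,285,12):
    c=np.nonzero(r[y,525:600]<125)[0]+525
    print(y,(c.min(),c.max(),(c.min()+c.max())/2) if len(c) else None)
c=[np.nonzero(r[20:295,x]<125)[0]+20 for x in(550,556,562)];print([(k.min(),k.max()) for k in c])
cv2.imwrite("pics/r5.png",rz(im,.012)[:,280:])
```

```text
30 None
42 (np.int64(541), np.int64(567), np.float64(554.0))
54 (np.int64(541), np.int64(568), np.float64(554.5))
66 (np.int64(541), np.int64(568), np.float64(554.5))
78 (np.int64(525), np.int64(568), np.float64(546.5))
90 (np.int64(525), np.int64(567), np.float64(546.0))
102 (np.int64(542), np.int64(568), np.float64(555.0))
114 (np.int64(541), np.int64(568), np.float64(554.5))
126 (np.int64(542), np.int64(568), np.float64(555.0))
138 (np.int64(542), np.int64(568), np.float64(555.0))
150 (np.int64(541), np.int64(568), np.float64(554.5))
162 (np.int64(540), np.int64(568), np.float64(554.0))
174 (np.int64(539), np.int64(569), np.float64(554.0))
186 (np.int64(540), np.int64(569), np.float64(554.5))
198 (np.int64(538), np.int64(569), np.float64(553.5))
210 (np.int64(539), np.int64(569), np.float64(554.0))
222 (np.int64(540), np.int64(569), np.float64(554.5))
234 (np.int64(539), np.int64(570), np.float64(554.5))
246 (np.int64(540), np.int64(569), np.float64(554.5))
258 (np.int64(540), np.int64(570), np.float64(555.0))
270 (np.int64(540), np.int64(570), np.float64(555.0))
282 None
[(np.int64(40), np.int64(273)), (np.int64(40), np.int64(272)), (np.int64(40), np.int64(272))]
```

View pics/r5.png

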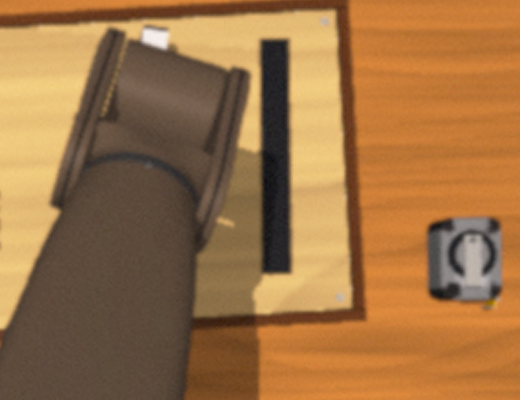

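>>> apply_moves:
  increments:
    - {"dp": [0, 0, -2], "twist": 0, "grip": -1}
    - {"dp": [0, 0, -5], "twist": -1, "grip": -1}
    - {"dp": [0.2, 2, -7], "twist": -3, "grip": -1}
    - {"dp": [0.6, 5, -7], "twist": -5, "grip": -1}
    - {"dp": [1, 8, -7], "twist": -7, "grip": -1}
    - {"dp": [1.4, 11, -7], "twist": -8.7, "grip": -1}
    - {"dp": [1.7, 13.3, -6], "twist": -8.7, "grip": -1}
    - {"dp": [1.7, 14, -4], "twist": -8.7, "grip": -1}
    - {"dp": [1.7, 14, -3], "twist": -8.7, "grip": -1}
    - {"dp": [1.7, 14, -3], "twist": -8.7, "grip": -1}

```text
clock: 21.8
tcp_pos: [0.6008, -0.2245, 0.047]
tcp_rot: [-3.138, 0.005, 0.012]
force: [-1.0, -0.4, -1.7]
finger_gap: 0.277
gripper_force: 59.2
```

>>> apply_moves:
  increments:
    - {"dp": [0, 0, 0], "twist": 0, "grip": -1}
    - {"dp": [0, 0, 0], "twist": 0, "grip": -1}

```text
clock: 22.0
tcp_pos: [0.6035, -0.2252, 0.0509]
tcp_rot: [3.141, -0.001, 0.013]
force: [0.3, -0.0, -2.4]
finger_gap: 0.27
gripper_force: 59.2
```

```bash
python3 go.py 603.3 -225.6 28 .6;python3 - <<'E'
from h import *
im=bot.snapshot("top")[:,:,::-1];cv2.imwrite("pics/t6.png",im)
E
```

```text
dp [-0.03  0.03  2.29] twist 0.2 z 50.9 j6 1.04
```

>>> apply_moves:
  increments:
    - {"dp": [0, 0.05, 1], "twist": 0.1, "grip": -1}
    - {"dp": [0, 0.05, 2], "twist": 0.1, "grip": -1}
    - {"dp": [0, 0.05, 2.5], "twist": 0.1, "grip": -1}
    - {"dp": [0, 0.05, 2.7], "twist": 0.1, "grip": -1}
    - {"dp": [0, 0.05, 2.7], "twist": 0.1, "grip": -1}

```text
clock: 22.55
tcp_pos: [0.6025, -0.2261, 0.0221]
tcp_rot: [-3.141, 0.001, 0.011]
force: [-0.1, -0.3, -2.2]
finger_gap: 0.275
gripper_force: 59.2
```

```bash
python3 go.py 603.3 -225.6 21 .6
```

```text
dp [ 0.08 -0.04  0.11] twist 0.0 z 22.1 j6 1.04
```

Lower the last millimetre, release, back off upward, then swing clear to look.

>>> apply_moves:
  increments:
    - {"dp": [0.05, -0.03, 0.1], "twist": 0, "grip": -1}
    - {"dp": [0.05, -0.03, 0.1], "twist": 0, "grip": -1}
    - {"dp": [0.05, -0.03, 0.1], "twist": 0, "grip": 0.1}
    - {"dp": [0.05, -0.03, 0.1], "twist": 0, "grip": 0.1}
    - {"dp": [0.05, -0.03, 0.1], "twist": 0, "grip": 0.1}
    - {"dp": [0, 0, -3], "twist": 0, "grip": 0.1}
    - {"dp": [0, 0, -7], "twist": 0, "grip": 0.1}
    - {"dp": [0, 0, -11], "twist": 0, "grip": 1}
    - {"dp": [-3, 4, -13], "twist": 0, "grip": 1}
    - {"dp": [-7, 8, -13], "twist": 0, "grip": 1}

```text
clock: 23.55
tcp_pos: [0.5434, -0.3015, 0.1585]
tcp_rot: [3.135, -0.008, 0.014]
force: [0.4, -0.8, 0.3]
finger_gap: 0.995
gripper_force: 0.0
```

>>> apply_moves:
  increments:
    - {"dp": [-4, 5, 0], "twist": 0, "grip": 1}
    - {"dp": [-8, 10, 0], "twist": 0, "grip": 1}
    - {"dp": [-12, 15, 0], "twist": 0, "grip": 1}
    - {"dp": [-16, 20, 0], "twist": 0, "grip": 1}

```text
clock: 23.95
tcp_pos: [0.4161, -0.4587, 0.1534]
tcp_rot: [3.141, -0.001, 0.011]
force: [-0.2, -0.3, 0.4]
finger_gap: 1.0
gripper_force: 0.0
```

Run:
```python
from h import *
im=bot.snapshot("top")[:,:,::-1];cv2.imwrite("pics/t7.png",im)
r=rz(im,.012)
print(bot.get_state()["tcp_pos"])
cv2.imwrite("pics/r7.png",r)
dark=r.max(2)<130
print("tape_out",fit(cont(roi(dark,365,455,105,215)),43,33,10,[604,-80,2]))
b=rz(im,.062);hsv=cv2.cvtColor(b,cv2.COLOR_BGR2HSV);m=((hsv[:,:,1]<60)&(hsv[:,:,2]>130))
print("level",fit(cont(roi(m,520,600,15,285),lambda c:(c[:,1]>50)&(c[:,1]<255)),115,12,0.5,[604,-226,0]))
b=rz(im,.052);hsv=cv2.cvtColor(b,cv2.COLOR_BGR2HSV)
m=(hsv[:,:,1]<90)|(hsv[:,:,2]<100);m=cv2.morphologyEx(roi(m,690,799,200,330).astype(np.uint8),cv2.MORPH_CLOSE,np.ones((9,9)))
f=fit(cont(m),40,30,8,[500,-411,0]);print("tape",f)
o=b.copy();(x,y,w),_=f
q=cv2.boxPoints(((330-y,760-x),(60,80),-w));cv2.polylines(o,[q.astype(int)],1,(0,0,255))
r[200:330,690:]=o[200:330,690:]
cv2.imwrite("pics/r7.png",r)
```

```text
[ 0.41157487 -0.4648539   0.15369074]
tape_out (array([602.45796672, -79.76969902,   2.95870125]), np.float64(1.1199717883723428))
level (array([ 593.59721936, -222.39854539,   -0.7200098 ]), np.float64(4.594400378517804))
tape (array([ 4.98549600e+02, -4.00224169e+02, -8.00600032e-02]), np.float64(2.2423333602075033))
```

View pics/r7.png

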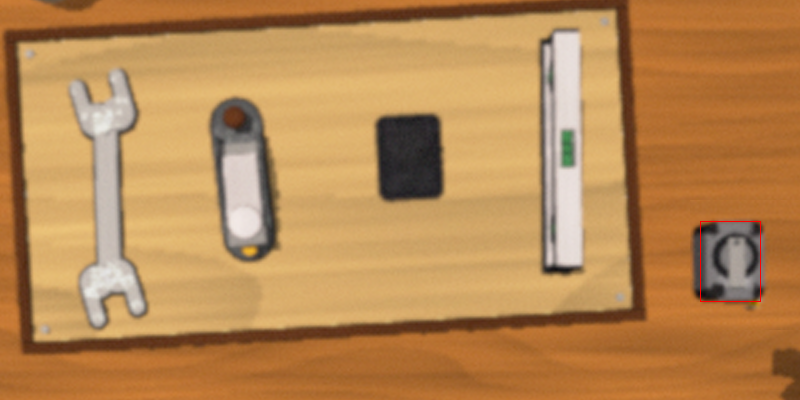

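Run:
```python
from h import *
im=cv2.imread("pics/t7.png")
b=rz(im,.040);cb=cv2.resize(b[205:315,680:799],None,fx=3,fy=3,interpolation=cv2.INTER_CUBIC)
c2=cv2.resize(rz(im,.062)[20:285,520:600],None,fx=2.2,fy=2.2,interpolation=cv2.INTER_CUBIC)
c3=cv2.resize(rz(im,.012)[85:270,195:290],None,fx=2.2,fy=2.2,interpolation=cv2.INTER_CUBIC)
o=np.zeros((583,760,3),np.uint8)
for im_,x in((cb,0),(c2,362),(c3,545)): o[:im_.shape[0],x:x+im_.shape[1]]=im_
cv2.imwrite("pics/q7.png",o)
v=rz(im,.062);hs=cv2.cvtColor(v,cv2.COLOR_BGR2HSV);
m=(hs[:,:,1]<60)&(hs[:,:,2]>150)
R=[(y,max(np.nonzero(m[y,520:605])[0])+520) for y in range(50,250,5)];p=np.polyfit(*zip(*R),1);print("right edge slope",np.degrees(np.arctan(p[0])),"at row156",np.polyval(p,156.5))
for y in(80,120,180,220): print(y,[int(t) for t in v[y,535:585].max(1)[::2]])
```

```text
right edge slope 0.8050978303813195 at row156 568.2514727954971
80 [177, 178, 132, 114, 168, 218, 228, 230, 229, 229, 231, 233, 233, 231, 231, 226, 212, 196, 207, 217, 217, 217, 218, 218, 218]
120 [161, 201, 191, 160, 162, 200, 224, 226, 228, 227, 227, 229, 229, 229, 229, 224, 203, 178, 185, 209, 218, 219, 220, 220, 221]
180 [152, 198, 198, 160, 160, 198, 226, 231, 232, 232, 231, 232, 233, 233, 231, 232, 222, 203, 203, 217, 220, 220, 222, 223, 223]
220 [126, 175, 178, 130, 117, 169, 214, 229, 230, 231, 232, 232, 233, 233, 232, 231, 228, 218, 212, 209, 207, 207, 208, 208, 209]
```

View pics/q7.png

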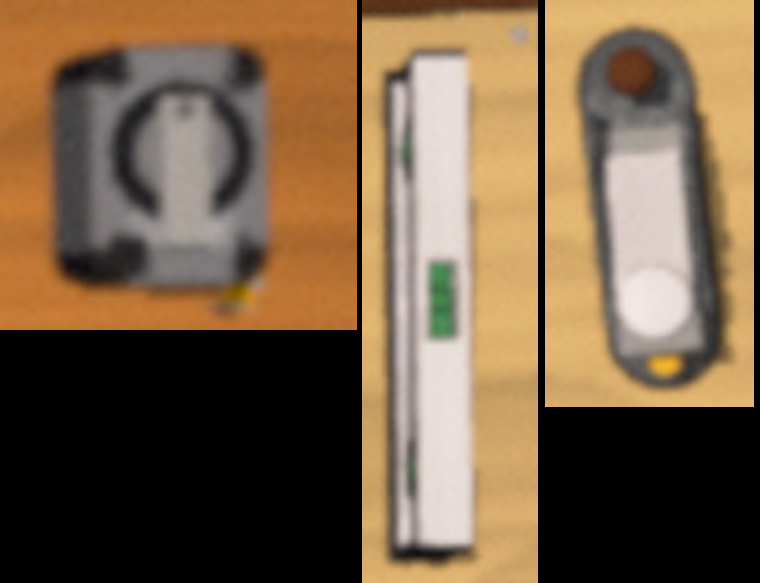

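```bash
python3 go.py 499.5 -409.7 80 0
```

```text
dp [ 8.84 -5.51  7.32] twist 0.3 z 153.7 j6 0.56
```

>>> apply_moves:
  increments:
    - {"dp": [4, -2.5, 1], "twist": 0.3, "grip": 1}
    - {"dp": [8, -5, 3], "twist": 0.3, "grip": 1}
    - {"dp": [8.8, -5.5, 6], "twist": 0.3, "grip": 1}
    - {"dp": [8.8, -5.5, 7.3], "twist": 0.3, "grip": 1}
    - {"dp": [8.8, -5.5, 7.3], "twist": 0.3, "grip": 1}
    - {"dp": [8.8, -5.5, 7.3], "twist": 0.3, "grip": 1}
    - {"dp": [8.8, -5.5, 7.3], "twist": 0.3, "grip": 1}

```text
clock: 24.7
tcp_pos: [0.505, -0.4029, 0.0817]
tcp_rot: [3.139, -0.002, 0.004]
force: [0.7, -0.5, -0.0]
finger_gap: 0.999
gripper_force: 0.0
```

```bash
python3 go.py 499.5 -409.7 4 0
```

```text
dp [-0.57  0.66  7.77] twist 0.2 z 81.7 j6 0.74
```

>>> apply_moves:
  increments:
    - {"dp": [-0.4, 0.5, 1], "twist": 0.2, "grip": 1}
    - {"dp": [-0.4, 0.5, 2], "twist": 0.2, "grip": 1}
    - {"dp": [-0.4, 0.5, 2.5], "twist": 0.2, "grip": 1}
    - {"dp": [-0.4, 0.5, 2.5], "twist": 0.2, "grip": 1}

```text
clock: 25.1
tcp_pos: [0.4999, -0.4056, 0.0529]
tcp_rot: [-3.139, 0.002, 0.001]
force: [-0.2, 0.7, -0.1]
finger_gap: 0.995
gripper_force: 0.0
```

```bash
python3 go.py 499.5 -409.7 4 0
```

```text
dp [-0.03  0.42  4.89] twist 0.1 z 52.9 j6 0.73
```

>>> apply_moves:
  increments:
    - {"dp": [0, 0.4, 1], "twist": 0, "grip": 1}
    - {"dp": [0, 0.4, 3], "twist": 0, "grip": 1}
    - {"dp": [0, 0.4, 4.5], "twist": 0, "grip": 1}
    - {"dp": [0, 0.4, 4.8], "twist": 0, "grip": 1}
    - {"dp": [0, 0.4, 4.8], "twist": 0, "grip": 1}
    - {"dp": [0, 0.4, 4.8], "twist": 0, "grip": -1}
    - {"dp": [0, 0.4, 4.8], "twist": 0, "grip": -1}
    - {"dp": [0, 0.4, 4.8], "twist": 0, "grip": -1}
    - {"dp": [0, 0.4, 4.8], "twist": 0, "grip": -1}
    - {"dp": [0, 0.4, 4.8], "twist": 0, "grip": -1}

```text
clock: 26.1
tcp_pos: [0.5017, -0.4111, 0.0082]
tcp_rot: [3.14, -0.002, 0.002]
force: [0.7, -0.4, 4.7]
finger_gap: 0.693
gripper_force: 68.5
```

```bash
python3 go.py 602.5 -79.7 120 2.9
```

```text
dp [ 10.16 -33.1  -11.23] twist -2.8 z 8.2 j6 0.73
```

>>> apply_moves:
  increments:
    - {"dp": [0, 0, -2], "twist": 0, "grip": -1}
    - {"dp": [0, 0, -5], "twist": 0, "grip": -1}
    - {"dp": [0, 0, -8], "twist": 0, "grip": -1}
    - {"dp": [0, 0, -11], "twist": 0, "grip": -1}
    - {"dp": [0.9, -3, -11.5], "twist": -1, "grip": -1}
    - {"dp": [2, -6.5, -11.5], "twist": -2, "grip": -1}
    - {"dp": [3.1, -10, -11.5], "twist": -2.8, "grip": -1}
    - {"dp": [4.3, -14, -11.5], "twist": -2.8, "grip": -1}
    - {"dp": [5.5, -18, -11.5], "twist": -2.8, "grip": -1}
    - {"dp": [6.7, -22, -11.5], "twist": -2.8, "grip": -1}

```text
clock: 27.1
tcp_pos: [0.5664, -0.1879, 0.1199]
tcp_rot: [-3.14, 0.003, 0.05]
force: [1.1, -0.5, -4.0]
finger_gap: 0.693
gripper_force: 67.7
```

```bash
python3 go.py 604.3 -79.7 55 2.9
```

```text
dp [  4.35 -10.61   6.5 ] twist -0.0 z 119.9 j6 1.03
```

>>> apply_moves:
  increments:
    - {"dp": [1.2, -3, 0], "twist": 0, "grip": -1}
    - {"dp": [2.5, -6, 0], "twist": 0, "grip": -1}
    - {"dp": [3.7, -9, 0], "twist": 0, "grip": -1}
    - {"dp": [4.2, -10.6, 1], "twist": 0, "grip": -1}
    - {"dp": [4.2, -10.6, 3], "twist": 0, "grip": -1}
    - {"dp": [4.2, -10.6, 5], "twist": 0, "grip": -1}
    - {"dp": [4.2, -10.6, 6], "twist": 0, "grip": -1}
    - {"dp": [4.2, -10.6, 6], "twist": 0, "grip": -1}
    - {"dp": [4.2, -10.6, 6], "twist": 0, "grip": -1}
    - {"dp": [4.2, -10.6, 6], "twist": 0, "grip": -1}

```text
clock: 28.1
tcp_pos: [0.6049, -0.0828, 0.0628]
tcp_rot: [3.141, -0.002, 0.05]
force: [0.1, 0.7, -3.1]
finger_gap: 0.691
gripper_force: 67.7
```

```bash
python3 go.py 604.3 -79.7 26 2.9
```

```text
dp [-0.05 -0.31  3.68] twist -0.0 z 62.8 j6 1.22
```

>>> apply_moves:
  increments:
    - {"dp": [-0.05, -0.3, 1], "twist": 0, "grip": -1}
    - {"dp": [-0.05, -0.3, 2], "twist": 0, "grip": -1}
    - {"dp": [-0.05, -0.3, 3], "twist": 0, "grip": -1}
    - {"dp": [-0.05, -0.3, 3.6], "twist": 0, "grip": -1}
    - {"dp": [-0.05, -0.3, 3.6], "twist": 0, "grip": -1}
    - {"dp": [-0.05, -0.3, 3.6], "twist": 0, "grip": -1}

```text
clock: 28.7
tcp_pos: [0.6033, -0.0792, 0.0254]
tcp_rot: [-3.141, 0.0, 0.051]
force: [-1.0, 0.4, -2.9]
finger_gap: 0.689
gripper_force: 67.8
```

```bash
python3 go.py 604.3 -79.7 20.5 2.9
```

```text
dp [0.1  0.05 0.49] twist 0.0 z 25.4 j6 1.22
```

>>> apply_moves:
  increments:
    - {"dp": [0.1, 0.05, 0.3], "twist": 0, "grip": -1}
    - {"dp": [0.1, 0.05, 0.5], "twist": 0, "grip": -1}
    - {"dp": [0.1, 0.05, 0.5], "twist": 0, "grip": -1}
    - {"dp": [0.1, 0.05, 0.5], "twist": 0, "grip": -1}
    - {"dp": [0.1, 0.05, 0.5], "twist": 0, "grip": -1}

```text
clock: 29.2
tcp_pos: [0.6045, -0.0797, 0.0209]
tcp_rot: [3.141, -0.0, 0.051]
force: [0.7, -0.1, -3.3]
finger_gap: 0.691
gripper_force: 67.8
```

>>> apply_moves:
  increments:
    - {"dp": [0, 0, 0], "twist": 0, "grip": 1}
    - {"dp": [0, 0, 0], "twist": 0, "grip": 1}
    - {"dp": [0, 0, 0], "twist": 0, "grip": 1}
    - {"dp": [0, 0, -3], "twist": 0, "grip": 1}
    - {"dp": [0, 0, -7], "twist": 0, "grip": 1}
    - {"dp": [0, 0, -11], "twist": 0, "grip": 1}
    - {"dp": [0, 3, -14], "twist": 0, "grip": 1}
    - {"dp": [-1, 8, -14], "twist": 0, "grip": 1}
    - {"dp": [-3, 13, -14], "twist": 0, "grip": 1}
    - {"dp": [-5, 18, -14], "twist": 0, "grip": 1}

```text
clock: 30.2
tcp_pos: [0.5663, -0.2554, 0.1619]
tcp_rot: [3.14, -0.002, 0.052]
force: [0.5, -0.4, -0.3]
finger_gap: 1.001
gripper_force: 0.0
```

>>> apply_moves:
  increments:
    - {"dp": [-4, 4, 0], "twist": 0, "grip": 1}
    - {"dp": [-8, 9, 0], "twist": 0, "grip": 1}
    - {"dp": [-12, 14, 0], "twist": 0, "grip": 1}
    - {"dp": [-15, 19, 0], "twist": 0, "grip": 1}
    - {"dp": [-17, 23, 0], "twist": 0, "grip": 1}
    - {"dp": [-17, 23, 0], "twist": 0, "grip": 1}

```text
clock: 30.8
tcp_pos: [0.4066, -0.4948, 0.1615]
tcp_rot: [3.14, -0.0, 0.049]
force: [0.4, -0.6, 0.5]
finger_gap: 1.003
gripper_force: 0.0
```

Run:
```python
from h import *
im=bot.snapshot("top")[:,:,::-1];cv2.imwrite("pics/t8.png",im)
o=rz(im,.012);t=cv2.resize(rz(im,.052)[100:215,360:460],None,fx=3,fy=3,interpolation=cv2.INTER_CUBIC)
t2=cv2.resize(rz(im,.012)[100:215,360:460],None,fx=3,fy=3,interpolation=cv2.INTER_CUBIC)
c=np.zeros((600,700,3),np.uint8);c[:345,:300]=t;c[:345,320:620]=t2
c[350:,:]=cv2.resize(o,(800,400))[110:360,0:700]
cv2.imwrite("pics/r8.png",c)
```

```text
(no output)
```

View pics/r8.png

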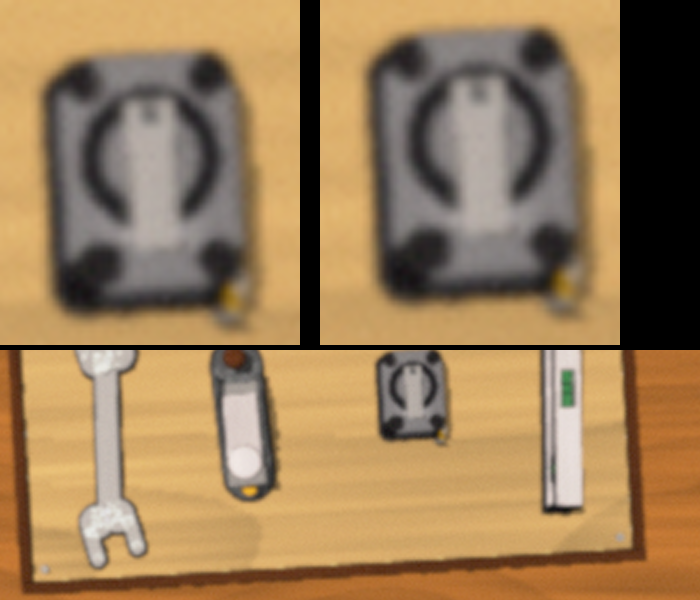

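```bash
python3 -c "
from rig import bot
print(bot.job_done())"
```

```text
the job is handed in; nothing more can be done
None
```

All four tools are on their own outlines and the job is handed in at about 31 s. In the last pictures each tool is within about 1–2 mm of its outline (the level sits about 1 mm toward the robot), and I never went near the glue bottle. The judge's result was not shown.

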